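# Unlock and hold up the pattern hold-down bar

## Robot

A 6-joint arm with a two-finger parallel gripper is mounted at the origin on the work surface. World frame = base frame: x ahead of the robot, y to its left, z up, the work surface at z = 0. Lengths are in mm, angles in rad, forces in N, time in s.
With the tool pointing down it reaches from about 275 to 825 mm from the base axis. Payload 4.9 kg.
Tool frame: the origin (TCP) lies at the very end of the fingers, on their centre line; the grasp point (between the pads) lies 19 mm behind it; z points along the fingers, y is the line along which they close (so a half turn about z gives the same grasp; the last joint's range is limited). The gripper opens to 85 mm and grips with 20 to 120 N. Pads are 22 mm wide; open, the fingers measure 114 mm over their backs; the gripper's body (76 mm by 85 mm) begins 54 mm behind the grasp point. The pads swing forward as they close: fully open they stand 13 mm farther back than shut.
Start: joints at [-1.411, 0.326, -0.193, 1.052, 0, 1.437], TCP at [159.287, -526.447, 231.281] pointing down, gripper open.
Joint ranges: [-2.65, 2.65], [-0.97, 1.79], [-1.3, 1.35], [-1.93, 2.1], [-1.47, 1.37], [-3.14, 3.14]. Speed limits (rad/s): [2.57, 2.57, 3.14, 3.14, 3.14, 3.14].

## Interface

Orientations are given as [roll, pitch, yaw] about the fixed x, y, z axes, in that order (R = Rz(yaw) Ry(pitch) Rx(roll)).
In Python, from bench import bot, solve_ik, imaging gives the robot as it stands. Calls block until the motion is done:
- bot.move_ptp(position, orientation): joint-space move of the TCP to a pose.
- bot.movel(position, rot=None, max_speed=150, threshold=None): straight line of the TCP; rot=None keeps the orientation; max_speed is the mean speed in mm/s. With threshold (N) it stops when the force on the tool has changed by that much, and returns True; else False.
- bot.move_j(angles): joint-space move.
- bot.grip(opening, effort=None): opening from 0.0 (shut) to 1.0 (fully open); effort is the grip in N (None keeps the last); returns when the fingers have stopped.
- bot.dwell(seconds).
- solve_ik(position, orientation): joint angles nearest the present ones, or None.
- bot.get_state(): the state.
- imaging.capture(name): name is "side" or "top"; returns the picture (420x560x3 uint8, blue, green, red); there is no depth.
- imaging.camera_model(name): a dict with "K" (3x3 intrinsics, pixels), "position" and "rotation" of the camera in the world. Camera axes: x right, y up, looking along -z (the intrinsics and any distortion apply to the point x, -y, -z); pixel columns grow to the right and rows downward; lengths in mm; the calibration is good to about 2 mm. A picture is of the moment at which its call begins. camera_model takes no time and is no camera call.
A pose or a line that the arm cannot do raises bot.IKError and nothing moves.
- bot.sign_off(): hands the job in; it is judged then, once.
The state is a dict: "t": time; "qpos": joint angles; "joint_velocities": joint speeds; "effort": joint torques, N m; "tcp_pos": TCP position; "orientation": TCP orientation; "contact_force": force on the tool from outside, world axes, zero at the start; "wrist_torque": the same for the moment, N m; "opening": opening from 0.0 (shut) to 1.0 (fully open); "gripper_force": force on a finger pad.
Only numpy, scipy, OpenCV 4.12 (cv2) and the standard library are available. Lean on these libraries where they do the work, as an engineer would, in place of code of your own. Each camera call takes 0.05 s, during which the arm holds its last target. There are 200 camera calls.

## Task

The hold-down bar has to be lifted so that a colleague can slide the glass pattern out from under it. Pull the orange lock plug straight up out of its sprung socket and leave it in the grey tray; then pull the red latch knob sideways, away from the bar, against its spring, lift the bar's blue coupler end off its ball by about 10 cm, and finish still holding it raised (do not put it down or let go). Leave the lead weight, the pliers and the brush where they are.

Things in the scene. Friction and masses are not known exactly. Their poses are not given: they have to be found in the camera images.
- hitch: Fixed hold-down station. Origin on the table right under the 28 mm steel ball. Axes: +y along the bar from ball to hinge, +x across the bar away from the latch knob, z up. Steel base plate 165 x 170 x 4 mm around the ball mount; yellow socket block 44 x 44 mm, top at z = 22 mm, centred at (-30, -75) mm. A paper pattern lies under the bar.
- socket_mouth (a point): Centre of the square hole in the top of the yellow socket block, at station (-30, -75, 22) mm. The hole is vertical, 18 mm deep, 13 mm wide; its axes are those of the station.
- plug_grip (a point): Centre of the loose plug's orange handle, 20 (its x, along station x) x 34 (y) x 37 mm high; steel stem 12 x 12 x 41 mm below; foot 59.5 mm below this point. It stands in the socket, this point 63.5 mm above the table, stem 18 mm deep in the hole. A sprung nub in a notch of the stem holds it: drawing it straight up takes 10 to 18 N. While in, it blocks the red latch arm. 50 to 85 g.
- tray: Open grey tray, fixed, 150 mm (its x) by 140 mm (its y), 28 mm high, 4 mm walls and about a 4 mm floor; origin at the centre of its underside, on the table. The plug may stand, lie or lean in it.
- latch_knob (a point): On the axis of the red upright latch knob, a post 18 mm in diameter; its top is 20 mm above this point, the pull rod it stands on 34 mm below. Bar down: 68 mm above the table at station (-88, 0) mm, axes as the station's. It rides on the bar: the bar is lifted by this knob. The blue coupler's side is 64 mm from it towards +x, coupler top 78 mm above the table.
- latch (a joint): Travel of the latch in m: 0 = home (its pawl is under the ball and the bar cannot be lifted), grows as the knob is pulled along the station's -x, stop at 0.022. From 0.010 on the pawl is clear of the ball. The spring pulls it home with about 4 N at 0, about 11 N at the stop.
- bar (a joint): Angle of the bar about its hinge in rad: 0 = down with the coupler on the ball, grows as the coupler end rises (0.3 rad lifts it 100 mm), stop at 0.9. The bar, 0.4 to 0.8 kg, 2 to 4 N to lift at the knob, falls back by itself if let go.
- bar_hinge (a point): Centre of the bar's hinge, at station (0, 340, 55) mm; the hinge axis is horizontal, along the station's x, so the knob rises on an arc of 340 mm radius in a plane across it and leans with the bar.
- weight: Dark round lead weight, 90 mm across, 47 mm high, loose; origin at the centre of its underside. Bystander.
- pliers: Red-handled pliers lying flat, 170 mm long, 52 mm wide, loose; origin near the pivot, on the table. Bystander.
- brush: Wooden bench brush lying on its bristles, 260 mm long, 37 mm high, loose; origin on the table near the bristles' middle, handle towards its -x. Bystander.

How it is judged (in metres and radians):
On the way, in this order (a step that is already met when the one before it is completed fails the run):
1. the lock plug is drawn out of its socket, its foot clear above the hole, with the bar still down (z of plug_grip in the frame of hitch above 0.09 m and value of joint bar below 0.02 rad), for 0.05 s.
2. the lock plug is let go in the tray (x of plug_grip in the frame of tray between -0.08 and 0.08 m and y of plug_grip in the frame of tray between -0.075 and 0.075 m and z of plug_grip in the frame of tray below 0.075 m and contact force between plug and tray above 0.1 N and contact force between plug and the fingers below 0.1 N), for 0.2 s.
3. the latch is pulled sideways by more than 10 mm with the bar still down (value of joint latch above 0.01 m and value of joint bar below 0.02 rad), for 0.05 s.
4. the coupler end is raised clear of the ball (value of joint bar above 0.2 rad), for 0.2 s.
At the end, for the whole second after the job is handed in: Bar above 0.2 rad (coupler about 67 mm up), under 0.05 rad/s, carried by the fingers (over 1 N) and touching no loose thing; plug let go in the tray, handle centre within 80 mm (x) and 75 mm (y) of the tray centre and under 75 mm above its underside (all of step 2 and value of joint bar above 0.2 rad and velocity of joint bar between -0.05 and 0.05 rad/s and contact force between bar and the fingers above 1 N and contact force between bar and weight below 0.2 N and contact force between bar and pliers below 0.2 N and contact force between bar and brush below 0.2 N and contact force between bar and plug below 0.2 N); the arm keeps its last pose, push and grip.
It fails at once if the weight is moved by more than 30 mm (distance of weight from where it was at the start of the episode above 0.03 m).
It fails at once if the pliers is moved by more than 30 mm (distance of pliers from where it was at the start of the episode above 0.03 m).
It fails at once if the brush is moved by more than 30 mm (distance of brush from where it was at the start of the episode above 0.03 m).
It also fails if it takes over 54 s, if anything falls off the work surface, if the arm or the gripper's body presses on something with over 40 N, if the wrist force passes 120 N, or if a joint passes its speed limit or range.

## Working session

There is one attempt and no reset: what is moved stays moved. The work goes in short steps, each a Python script; the robot and the scene stay as the last script left them, time stands still between calls to the robot, and variables do not carry over. Pictures are saved under pics/ and viewed, at most 10 in all, crops included, and the job is handed in when it is done.

```bash
ls; mkdir -p pics; python3 - <<'E'
from bench import bot, imaging
import cv2
for n in("top","side"):
    cv2.imwrite(f"pics/{n}0.png",imaging.capture(n)); m=imaging.camera_model(n); print(n,m)
print(bot.get_state())
E
```

```text
pics
top {'K': array([[425.47372559,   0.        , 280.68666978],
       [  0.        , 425.47372559, 212.52612435],
       [  0.        ,   0.        ,   1.        ]]), 'position': array([ 454.44224692,   36.81352347, 1330.77756732]), 'rotation': array([ 0.08584706, -0.00627405, -1.5561858 ])}
side {'K': array([[442.38174932,   0.        , 276.60044681],
       [  0.        , 442.38174932, 205.31136855],
       [  0.        ,   0.        ,   1.        ]]), 'position': array([168.3813578 , 672.89216999, 723.37933303]), 'rotation': array([ 0.88571348,  0.00339512, -2.58548863])}
{'t': 0.1, 'qpos': array([-1.41117557e+00,  3.26879758e-01, -1.93457281e-01,  1.05199222e+00,
        1.11254140e-05,  1.43657469e+00]), 'joint_velocities': array([ 8.84325498e-05, -7.86836358e-04,  2.91444082e-03,  1.33668639e-04,
        6.39915222e-04, -3.01562633e-03]), 'effort': array([ 1.26438513e-04, -4.44240189e+01,  2.63037944e+01,  7.88196106e-03,
       -6.96516099e-05,  6.78072723e-06]), 'tcp_pos': array([ 159.21977474, -525.92386211,  230.58478627]), 'orientation': array([-3.14007500e+00, -2.16160449e-04,  2.93842224e-01]), 'contact_force': array([ 0.05836785, -0.60457415, -0.1793885 ]), 'wrist_torque': array([0.01383329, 0.03913676, 0.05203626]), 'gripper_force': 0.0, 'opening': 1.0016687468742649}
```

View pics/top0.png

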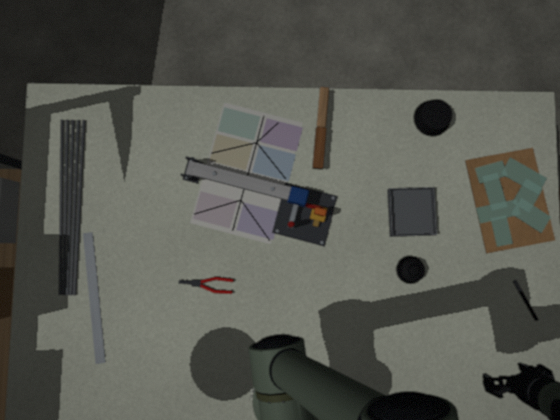

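View pics/side0.png

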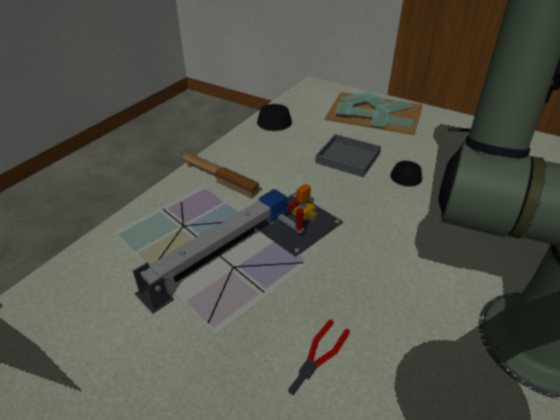

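Top view: plug handle near (318,215), knob near (292,215), blue coupler (298,195), hinge near (190,167), tray (413,211). The side view shows the plug at (303,195) and the knob at (299,219). I'll enlarge both.

```bash
cat > h.py <<'E'
import numpy as np, cv2
from scipy.spatial.transform import Rotation as Ro
from bench import bot, imaging, solve_ik
def proj(n,P):
    m=imaging.camera_model(n); R=Ro.from_euler('xyz',m['rotation']).as_matrix()
    c=(np.atleast_2d(P)-m['position'])@R; c=c*[1,-1,-1]
    u=c@m['K'].T; return u[:,:2]/u[:,2:]
def ray(n,uv,z):
    m=imaging.camera_model(n); R=Ro.from_euler('xyz',m['rotation']).as_matrix()
    d=R@(np.linalg.inv(m['K'])@[uv[0],uv[1],1]*[1,-1,-1]); p=m['position']
    return p+d*(z-p[2])/d[2]
def st(p,pose):
    x,y,a=pose; p=np.atleast_2d(np.array(p,float)); c,s=np.cos(a),np.sin(a)
    return np.c_[x+c*p[:,0]-s*p[:,1], y+s*p[:,0]+c*p[:,1], p[:,2]]
E
python3 - <<'E'
import cv2,numpy as np
t=cv2.imread('pics/top0.png');s=cv2.imread('pics/side0.png')
a=cv2.resize(t[145:255,175:345],None,fx=4.5,fy=4.5,interpolation=cv2.INTER_CUBIC)
b=cv2.resize(s[180:260,240:350],None,fx=7,fy=7,interpolation=cv2.INTER_CUBIC)
f=lambda i:np.clip(i*1.8,0,255).astype('uint8')
cv2.imwrite('pics/ta.png',f(a));cv2.imwrite('pics/sb.png',f(b))
E
```

```text
(no output)
```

View pics/ta.png

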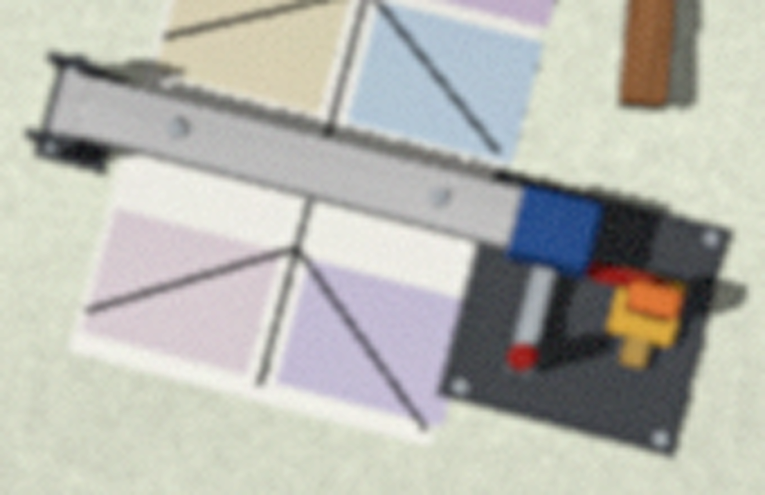

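View pics/sb.png

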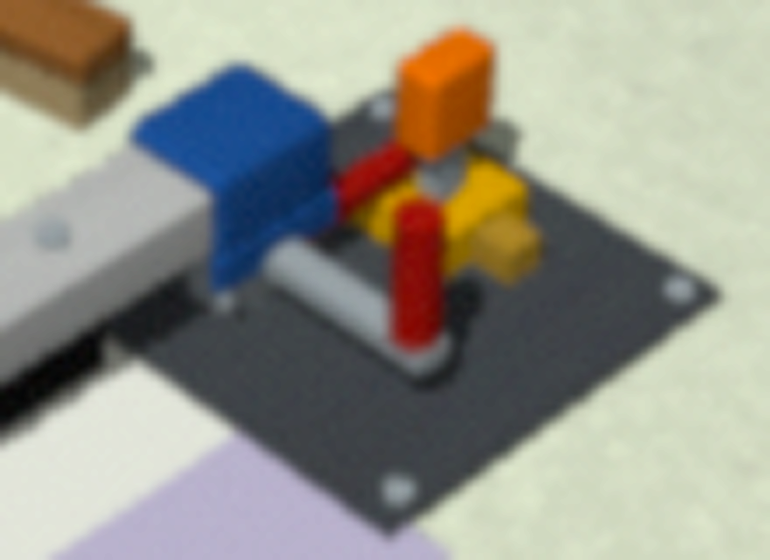

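Top crop: knob top at (522,357), plug top centre at (656,300), bar bolts at (178,127) and (441,197). Side crop: knob top at (420,210), plug top at (447,57), knob foot at (415,345). I'll fit the station pose to these.

```bash
python3 - <<'E'
from h import *
from scipy.optimize import least_squares
T=lambda u,v:np.array([175+(u+.5)/4.5-.5,145+(v+.5)/4.5-.5]); S=lambda u,v:np.array([240+(u+.5)/7-.5,180+(v+.5)/7-.5])
obs=[('top',(-88,0,88),T(522,357)),('top',(-30,-75,82),T(656,300)),('side',(-88,0,88),S(420,210)),('side',(-30,-75,82),S(447,57)),('side',(-88,0,36),S(415,345))]
b1=ray('top',T(178,127),72);b2=ray('top',T(441,197),72); d=b1-b2; yaw=np.arctan2(d[1],d[0])-np.pi/2
def f(p): return np.concatenate([(proj(n,st(P,p))-o).ravel() for n,P,o in obs]+[[ (np.sin(p[2]-yaw))*100]])
k=ray('top',T(522,357),88); print('knob',k,'plug',ray('top',T(656,300),82),'yaw',yaw)
r=least_squares(f,[k[0],k[1],yaw]); print(r.x, np.round(r.fun,2))
p=r.x
print('bolts in station', [np.round(Ro.from_euler('z',-p[2]).apply(b-[p[0],p[1],0]),1) for b in(b1,b2)])
for n,q in (('knob',(-88,0,68)),('plug',(-30,-75,63.5)),('hinge',(0,340,55))): print(n,st(q,p), proj('top',st(q,p)))
c=[ray('top',q,28) for q in((389,188),(436.5,187),(438,236),(390,237))]; print('tray',np.round(c,0),np.mean(c,0), [np.linalg.norm(c[i]-c[i-1]) for i in range(4)])
np.save('p.npy',p)
E
```

```text
knob [528.41472802   1.05902201  88.        ] plug [567.48268886 -86.44391814  82.        ] yaw -0.24673571535667227
[ 6.13248501e+02 -1.97138327e+01 -2.45850631e-01] [-0.22  0.17 -0.44  0.53 -0.13  0.7   0.01 -0.51 -0.08 -1.33  0.09]
bolts in station [array([  2.7, 259.3,  72. ]), array([ 2.6, 78.3, 72. ])]
knob [[527.89460427   1.70373626  68.        ]] [[290.19344348 224.51296907]]
plug [[565.89697191 -85.15718737  63.5       ]] [[319.34175144 212.34755347]]
hinge [[695.99819973 310.06258758  55.        ]] [[189.12759053 167.88962289]]
tray [[ 648. -304.   28.]
 [ 653. -451.   28.]
 [ 502. -453.   28.]
 [ 497. -306.   28.]] [ 574.86077634 -378.32763576   28.        ] [np.float64(151.39896763529973), np.float64(147.42598817583604), np.float64(151.56744600487258), np.float64(147.5035867640297)]
```

Fit residuals are about 1 px or less, and the tray measures 151×147 mm against 150×140 nominal. That is good enough to act on. Now the plug.

```bash
cat > go1.py <<'E'
from h import *
p=np.load('p.npy'); rot=[np.pi,0,p[2]+np.pi/2]
g=st((-30,-75,0),p)[0]
bot.move_ptp([g[0],g[1],190],rot); bot.grip(0.6,60)
s=bot.get_state(); print(s['t'],s['tcp_pos'],s['orientation'],s['qpos'][5])
for n in('top','side'): cv2.imwrite(f'pics/{n}1.png',imaging.capture(n))
hit=bot.movel([g[0],g[1],47],max_speed=100,threshold=8)
s=bot.get_state(); print(hit,s['tcp_pos'],s['contact_force'])
if not hit:
    bot.grip(0.0,60); s=bot.get_state(); print(s['opening'],s['gripper_force'],s['contact_force'],s['t'])
cv2.imwrite('pics/side2.png',imaging.capture('side'))
E
python3 go1.py; python3 -c "
import cv2,numpy as np
a=cv2.imread('pics/side2.png')[120:280,220:400];cv2.imwrite('pics/s2c.png',np.clip(cv2.resize(a,None,fx=3.5,fy=3.5)*1.6,0,255).astype('uint8'))"
```

```text
2.6917 [565.86064249 -85.3514207  190.02109217] [ 3.14158832e+00 -2.37141917e-05  1.32461275e+00] 1.5382911884547894
False [566.44220639 -85.30228694  47.6374249 ] [-0.0558016  -0.31610697 -0.47619779]
0.22625682563131114 60.18828570842743 [ 1.5737523  -0.44140652  1.40827371] 4.7583
```

View pics/s2c.png

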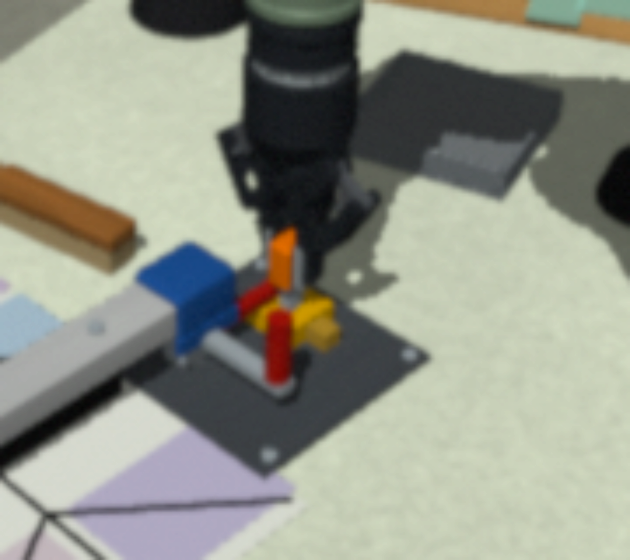

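The plug is held: the opening is about 19 mm, the side force is low, and the crop shows the handle at (285,262) between the pads. I'll pull it and carry it to the tray.

```bash
cat > go2.py <<'E'
from h import *
s=bot.get_state(); x,y,z=s['tcp_pos']
bot.movel([x,y,170],max_speed=70)
s=bot.get_state(); print(s['t'],s['opening'],s['gripper_force'],s['contact_force'])
assert s['opening']>.15
T=[574.9,-378.3]
bot.movel([*T,150],rot=[np.pi,0,np.pi/2],max_speed=150)
cv2.imwrite('pics/side3.png',imaging.capture('side'))
hit=bot.movel([*T,42],max_speed=60,threshold=4)
s=bot.get_state(); print(hit,s['tcp_pos'],s['contact_force'],s['opening'],s['t'])
E
python3 go2.py
```

```text
6.7167 0.2284104866868477 63.42135429382324 [ 0.89078824 -0.44343523 -0.66236988]
True [ 575.20068197 -378.22401471   47.37339525] [ 0.8474783  -0.7913964   2.62722731] 0.22687748367920305 10.4167
```

The foot touched at TCP z = 47.4, which is the expected tray floor height. I'll release, retract and check.

```bash
python3 - <<'E'
from h import *
p=np.load('p.npy')
bot.grip(0.5); bot.dwell(0.3)
x,y,z=bot.get_state()['tcp_pos']; bot.movel([x,y,170],max_speed=120)
k=st((-88,0,0),p)[0]
bot.movel([k[0],k[1],190],rot=[np.pi,0,p[2]+np.pi/2],max_speed=170)
print(bot.get_state()['t'],bot.get_state()['tcp_pos'])
im=imaging.capture('side'); cv2.imwrite('pics/side4.png',im)
cv2.imwrite('pics/s4c.png',np.clip(cv2.resize(im[90:290,200:440],None,fx=3,fy=3)*1.6,0,255).astype('uint8'))
E
```

```text
14.65 [527.98252558   1.17268449 189.92151103]
```

View pics/s4c.png

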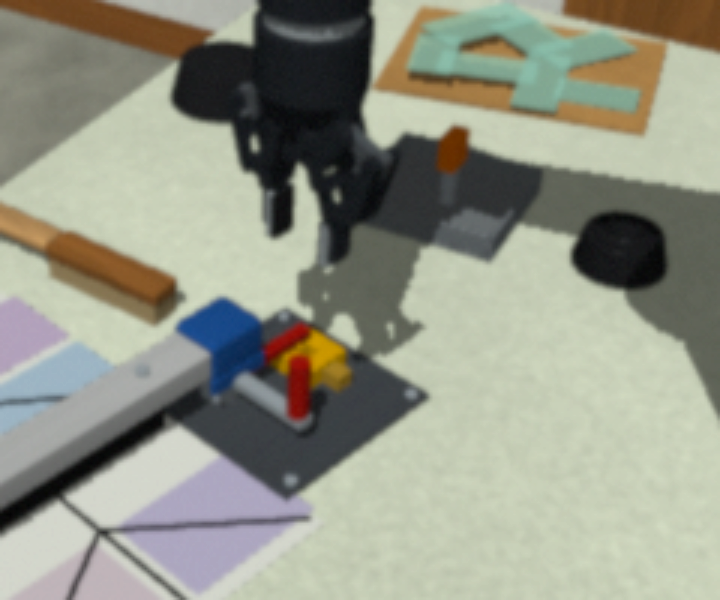

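The plug stands in the tray at crop (452,160), the socket is empty, and the knob at (299,388) is free. Next I grip the knob, pull it and lift along the arc.

```bash
cat > go3.py <<'E'
from h import *
p=np.load('p.npy'); k=st((-88,0,0),p)[0]; ax=np.array([np.cos(p[2]),np.sin(p[2]),0]); H=st((0,340,55),p)[0]
R0=Ro.from_euler('xyz',[np.pi,0,p[2]+np.pi/2])
def arc(tcp,th):
    r=Ro.from_rotvec(-ax*th); return H+r.apply(tcp-H),(r*R0).as_euler('xyz')
for th in(.15,.3): print(solve_ik(*arc(np.array([*(k-17*ax)[:2],50]),th)))
hit=bot.movel([k[0],k[1],50],max_speed=100,threshold=6); assert not hit
bot.grip(0.0,90); s=bot.get_state(); print(s['opening'],s['contact_force'],s['tcp_pos'],s['t'])
assert s['opening']>.12
q=s['tcp_pos']-17*ax
bot.movel(q,max_speed=40); bot.dwell(.2)
s=bot.get_state(); print('pulled',s['tcp_pos'],s['contact_force']@ax,s['contact_force'],s['opening'],s['t'])
cv2.imwrite('pics/side5.png',imaging.capture('side'))
E
python3 go3.py
```

```text
[-0.03979893  0.41942387 -0.43117869  0.75110569 -0.14680371  1.77912129]
[ 0.06035559  0.42072114 -0.30997321  0.93308052 -0.28564232  1.89038233]
0.18947557032386156 [ 4.18069009 -0.36471357  2.16167335] [529.66210024   1.32378951  50.77273769] 16.6083
pulled [515.71114811   4.82437672  51.26584076] 8.426760608584388 [ 8.22502846 -1.84506005 -4.51306619] 0.1865716164798682 17.3417
```

The 8.4 N pull matches about 14 mm of latch travel, which is past the 10 mm clear point. I'll lift along the arc with 2 mm more pull.

```bash
cat > go4.py <<'E'
exec(open('go3.py').read().split('for th in')[0])
q=st((-88,0,0),p)[0]-19*ax; q[2]=50.5
bot.movel(q,max_speed=30)
for th in np.arange(.05,.301,.05):
    P,o=arc(q,th); hit=bot.movel(P,rot=o,max_speed=60,threshold=20)
    s=bot.get_state(); print(round(th,2),hit,s['contact_force'].round(1),s['tcp_pos'].round(1),round(s['opening'],3),s['t'])
    if hit: break
bot.dwell(.5)
im=imaging.capture('side'); cv2.imwrite('pics/side6.png',im)
cv2.imwrite('pics/s6c.png',np.clip(cv2.resize(im[90:290,200:440],None,fx=3,fy=3)*1.6,0,255).astype('uint8'))
s=bot.get_state(); print(s['contact_force'],s['gripper_force'],s['joint_velocities'])
E
python3 go4.py
```

```text
0.05 False [ 8.7 -2.7 -3.9] [512.7   5.8  68.4] 0.188 18.1
0.1 False [ 8.8 -3.  -4. ] [512.9   6.9  85.3] 0.187 18.5333
0.15 False [ 9.  -3.1 -4. ] [513.2   8.9 102.1] 0.193 18.9667
0.2 False [ 8.8 -3.2 -3.3] [513.7  11.6 118.8] 0.181 19.4
0.25 False [ 9.1 -3.3 -3.7] [514.5  15.1 135.4] 0.186 19.8333
0.3 False [ 9.8 -2.6 -3.2] [515.4  19.4 151.7] 0.185 20.2667
[ 8.97732095 -2.30811149 -3.58745051] 87.9251503944397 [-4.29426522e-04 -5.01054150e-04 -2.81339035e-04  4.20828724e-04
  4.93371328e-05  1.17622377e-03]
```

View pics/s6c.png

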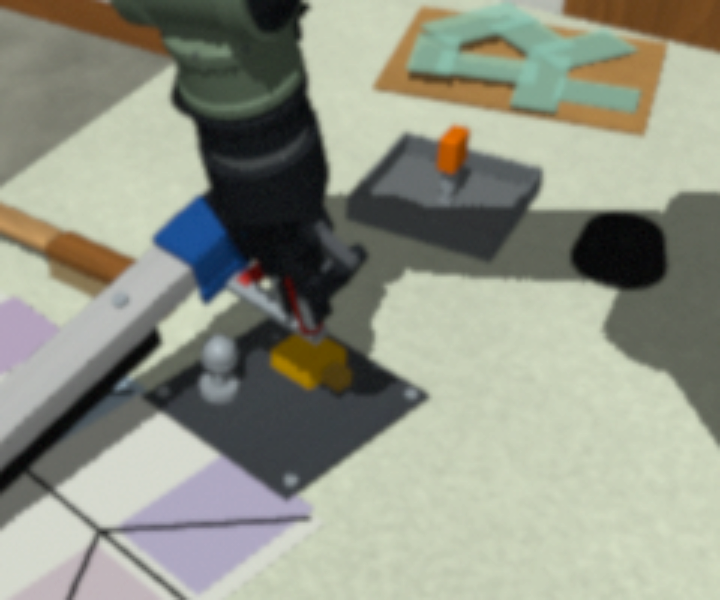

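The bar is raised: the blue coupler is at (200,245), well above the bare ball at (218,355). The knob is still gripped and the plug stands in the tray at (452,160). Handing in.

```bash
python3 -c "
from bench import bot
print(bot.sign_off())"
```

```text
the job is handed in; nothing more can be done
None
```

The job is handed in at about 21 s: the plug stands released in the grey tray, and the arm is still holding the bar raised by its latch knob at about 0.3 rad (coupler about 10 cm up); no verdict was returned.

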